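# Load a brass coaster into the stall's engraving machine

### The job

Load the large brass coaster for engraving: slide it along the loading shelf and push it into the nest on the shuttle table, past the two sprung balls, until it clicks home against the V stops. Then push the shuttle table by its upright push plate in under the engraving head until its own catch clicks and it stands fully home, with the coaster still seated. Leave the small coaster, the chip brush and the stack of coasters where they are.

Things in the scene. Friction and masses are not known exactly. Their poses are not given: they have to be found in the camera images.
- coaster_mid (a point): Centre of the large brass coaster, half-way up (5 mm above its underside): a loose round disc, 90 mm across, 10 mm thick, brass on a thin cork sole, about 0.28 kg, too wide for most grippers. It lies flat on the machine's loading shelf, left or right of the nest's line.
- saucer_mid (a point): Centre, half-way up, of the small brass coaster (66 mm across, 10 mm thick, of the same make), which lies on the shelf on the other side of the nest's line. It stays where it is.
- shelf (a point): Centre of the top face of the loading shelf, a fixed smooth grey plate 45 mm above the bench, on the robot's side of the shuttle table. 158 mm deep in its x and 545 mm wide in its y; its axes are parallel to the nest's. It stops 4 mm short of the shuttle's deck.
- nest (a point): Where the large coaster's centre must rest, 5 mm above the deck of the shuttle table (deck 43.5 mm above the bench, 1.5 mm below the shelf); it moves with the shuttle. x: the level direction of pushing the coaster in, away from the robot; y: the shuttle's travel; z up. The deck spans x -68 to +85, y -140 to +85 mm, with a 13 mm drop beside it. Two 16 mm high steel stops form a V behind the nest.
- gate (a point): Midpoint between the nest's two sprung balls (16 mm steel balls, 82 mm free gap), 16 mm before the nest in -x. Each looks out of a steel block 26 mm long in x, standing from 48 to 78 mm off the centre line, 20 mm above the deck. The coaster meets the balls with its centre 20 mm before the gate and takes about 8 to 12 N; once its centre is past the gate they drive it on against the V and hold it.
- push_plate (a point): Centre of the pushed face of the shuttle's upright push plate, at the shuttle's outer end 138 mm from the nest in -y. The face looks along -y, is 80 mm wide in x and reaches from 43.5 to 91.5 mm above the bench; this point is 68.5 mm above the bench. The plate is 12 mm thick.
- shuttle (a joint): Travel of the shuttle table in m: 0 fully out, 0.170 fully home under the engraving head, against its stop. It starts somewhere from 0 to 0.03 and stays where it is left (about 2 N to slide). A sprung ball catch resists from about 0.149 to 0.161 (about 7 N to push through), then draws it on to 0.170.
- cutter (a point): Tip of the engraving machine's cutter, fixed, 90 mm above the bench; the nest stands right below it when the shuttle is home. The head round it is 64 mm wide and deep, its underside 170 mm above the bench; the overhead arm (its underside 237 mm above the bench) runs from it along +y to a column, 110 mm deep in x and 320 mm high, 157 to 233 mm from the cutter.
- chip_brush_mid (a point): Middle of a small flat chip brush (about 130 mm long, 12 mm high) lying on the loading shelf at its far +y end, lengthways along the nest's x. It stays where it is.
- coaster_stack: A stack of nine brass coasters on the bench, 90 mm across and 68 mm high; origin under its centre. It stays where it is.
There are look-alikes about, which are no part of the job. What is shaped like the part that bears coaster_mid but blue or red is not meant.

How it is judged:
By the outcome, as a careful person would: the job done as asked, in the order asked, and still so for the second after the job is handed in, with the robot touching nothing.
It also fails if it takes over 54 s, if anything falls off the work surface, if the arm or the gripper's body presses on something with over 40 N, if the wrist force passes 120 N, or if a joint passes its speed limit or range.

### The arm

A 6-joint arm with a two-finger parallel gripper is mounted at the origin on the work surface. World frame = base frame: x ahead of the robot, y to its left, z up, the work surface at z = 0. Lengths are in m, angles in rad, forces in N, time in s.
With the tool pointing down it reaches from about 0.25 to 0.775 m from the base axis. Payload 4 kg.
Tool frame: the origin (TCP) lies on the centre line of the jaws, within the pads' length; the fingertips stand 8 mm ahead of it and the grasp point (between the pads) lies 11 mm behind it; z points along the fingers, y is the direction in which the jaws open and shut (so a half turn about z gives the same grasp; the last joint's range is limited). The gripper opens to 94 mm and grips with 3 to 60 N. Pads are 16 mm wide; open, the fingers measure 119 mm over their backs; the gripper's body (75 mm by 177 mm) begins 78 mm behind the grasp point.
Start: joints at [-1.437, 0.087, 1.371, -0, 1.684, -0.103], TCP at [0.129, -0.535, 0.214] pointing down, gripper open.
Joint ranges: [-3.1, 3.1], [-0.76, 2.03], [0.27, 2.55], [-1.08, 4.22], [0.17, 2.65], [-2.57, 2.57]. Speed limits (rad/s): [2.79, 2.79, 3.14, 3.14, 3.14, 3.14].

### API

Orientations are given as [roll, pitch, yaw] about the fixed x, y, z axes, in that order (R = Rz(yaw) Ry(pitch) Rx(roll)).
In Python, from bench import robot gives the robot as it stands.
- The arm moves only by the shell command python3 -m crank 'ROWS' [OPENING]. ROWS is JSON, a list of rows, each a list of 4 numbers: the shift along the tool's x, y, z scaled (see below), then the turn about the tool's z scaled (see below). A call has exactly 10 rows; each row shifts and turns the commanded pose from where the row before left it, along the tool's axes as they then stand; what a row does not reach is not made up. The controller multiplies each number of a shift by 0.2 m and each number of a turn by pi/2 rad. A row lasts 1/8 s, in which the tool goes at most 62.5 mm and 10.7 degrees, less where a joint would pass 70% of its speed; a pose out of reach is approached as far as the arm can. A call with a number of a shift or a turn outside -1 to 1 is refused whole. A call with a gripper value outside its range is refused whole. OPENING is the gripper command: -1 is fully open, 1 is shut, values between are in proportion, set as the call begins (- or left out, the last holds). The fingers move at their own pace and stop on an object; the grip force is fixed at half the most. Time passes only in rows, so rows that do not move let the fingers close, or fill a call up. It gives the time, the measured TCP pose, the force and the opening at its end, in the units of the state.
- robot.get_obs(): the state, without advancing time (a new reading comes with each control period).
- robot.snapshot(name): name is "scene" or "top" or "wrist"; returns (picture, depth): 420x560x3 uint8, red, green, blue; 420x560 float32, m along the optical axis (not along the pixel's ray), 0 where there is no reading.
- robot.camera_params(name): a dict with "fx", "fy", "cx", "cy" (pixels), "world_from_camera" (4x4, takes a point from camera to world coordinates). Camera axes: x right, y down, z forward; pixel columns grow to the right and rows downward; lengths in m; the calibration is good to about 2 mm. A picture is of the moment at which its call begins: read the wrist's pose just before it. camera_params takes no time and is no camera call; for the wrist camera it gives the pose at the moment of the call.
- robot.close_job(): hands the job in, once; it reports no verdict.
The state is a dict: "time": time; "joint_positions": joint angles; "qvel": joint speeds; "joint_torque": joint torques, N m; "tool_pos": TCP position; "ee_rot": TCP orientation; "wrist_force": force on the tool from outside, world axes, zero at the start; "wrist_torque": the same for the moment, N m; "width": finger opening in m.
Only numpy, scipy, OpenCV 4.12 (cv2) and the standard library are available. Lean on these libraries where they do the work, as an engineer would, in place of code of your own. Each camera call takes 0.05 s, during which the arm holds its last target.

## Working session

There is one attempt and no reset: what is moved stays moved. The work goes in short steps, Python scripts to look and compute and a shell command to move; the robot and the scene stay as the last step left them, time stands still between calls to the robot, and variables do not carry over. Pictures are saved under pics/ and viewed, and the job is handed in when it is done.

```bash
ls; mkdir -p pics
python3 - <<'E'
from bench import robot
import cv2,numpy as np
print(robot.get_obs())
for n in ("scene","top"):
    im,d=robot.snapshot(n); cv2.imwrite(f"pics/{n}0.png",im[:,:,::-1]); np.save(f"pics/{n}0.npy",d)
    p=robot.camera_params(n); print(n,p); np.savez(f"pics/{n}0p.npz",**p)
E
```

```text
pics
{'time': 0.0, 'joint_positions': array([-1.43710833e+00,  8.79345006e-02,  1.37226319e+00,  1.37459158e-05,
        1.68360956e+00, -1.03118653e-01]), 'qvel': array([ 0.00057637,  0.00019195, -0.00019536, -0.0007932 ,  0.00021488,
       -0.00057128]), 'joint_torque': array([ 8.67147610e-04, -3.40186572e+01, -3.02426112e+01,  7.17900856e-02,
        3.29860440e-02, -1.66938862e-04]), 'tool_pos': array([ 0.12894717, -0.53411231,  0.21231085]), 'ee_rot': array([-3.13939123e+00, -2.41550143e-04,  2.36807917e-01]), 'wrist_force': array([0.49294106, 0.21595674, 0.33864017]), 'wrist_torque': array([0.00745444, 0.03403498, 0.00465391]), 'width': 0.09396966327556314}
scene {'fx': 410.7404566779494, 'fy': 410.7404566779494, 'cx': 283.92711307361867, 'cy': 209.6109141758127, 'world_from_camera': array([[ 0.85313858,  0.40679728, -0.32660454,  0.84193115],
       [ 0.5214646 , -0.68314696,  0.51125815, -0.57364278],
       [-0.01514047, -0.60648676, -0.79494941,  0.97387906],
       [ 0.        ,  0.        ,  0.        ,  1.        ]])}
top {'fx': 465.9478716266516, 'fy': 465.9478716266516, 'cx': 279.27158691356004, 'cy': 210.0238792295148, 'world_from_camera': array([[-0.01019225, -0.99598569,  0.08893039,  0.35934149],
       [-0.99992457,  0.01076114,  0.00591991,  0.01933568],
       [-0.00685314, -0.08886334, -0.99602025,  1.53908241],
       [ 0.        ,  0.        ,  0.        ,  1.        ]])}
```

View pics/scene0.png

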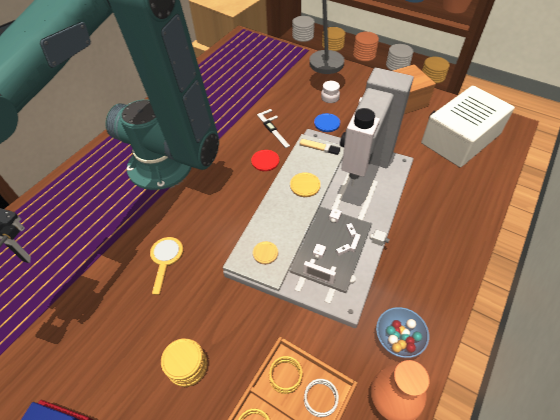

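View pics/top0.png

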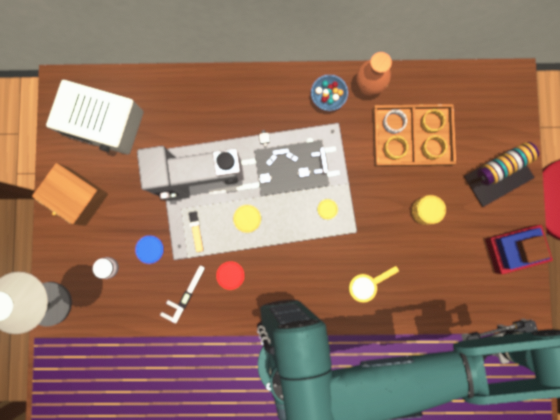

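```bash
cat > h.py <<'E'
import numpy as np,cv2
def ray(p,u,v,z):
    T=p["world_from_camera"]; d=T[:3,:3]@np.array([(u-p["cx"])/p["fx"],(v-p["cy"])/p["fy"],1.]); o=T[:3,3]
    return o+d*(z-o[2])/d[2]
def proj(p,X):
    T=np.linalg.inv(p["world_from_camera"]); c=T[:3,:3]@np.array(X)+T[:3,3]
    return p["fx"]*c[0]/c[2]+p["cx"],p["fy"]*c[1]/c[2]+p["cy"]
def discs(im,p,z,box):
    x0,y0,x1,y1=box
    h=cv2.cvtColor(im,cv2.COLOR_BGR2HSV); m=cv2.inRange(h,(18,120,120),(35,255,255)); mm=np.zeros_like(m); mm[y0:y1,x0:x1]=m[y0:y1,x0:x1]
    n,l,s,c=cv2.connectedComponentsWithStats(mm)
    for i in range(1,n):
        if s[i,4]>80:
            ct=max(cv2.findContours((l==i).astype(np.uint8),0,1)[0],key=len)[:,0,:]
            P=np.array([ray(p,u,v,z)[:2] for u,v in ct])
            (cx,cy),r=cv2.minEnclosingCircle(P.astype(np.float32))
            print(c[i],s[i,4],"mean",ray(p,*c[i],z).round(4),"circ",round(cx,4),round(cy,4),round(r,4))
E
python3 - <<'E'
from h import *
for n,b in (("top",(130,110,360,265)),("scene",(225,130,420,330))):
    im=cv2.imread(f"pics/{n}0.png"); p=dict(np.load(f"pics/{n}0p.npz"))
    print(n); discs(im,p,.055,b)
    x0,y0,x1,y1=b; c=cv2.resize(im[y0:y1,x0:x1],None,fx=3.4 if n=="top" else 3,fy=3.4 if n=="top" else 3,interpolation=cv2.INTER_CUBIC); cv2.imwrite(f"pics/{n}0c.png",c); print(c.shape)
E
```

```text
top
[327.02734375 208.9453125 ] 256 mean [ 0.4937 -0.1245  0.055 ] circ 0.4939 -0.1246 0.0293
[246.78886756 218.35316699] 521 mean [0.4663 0.1322 0.055 ] circ 0.4666 0.1324 0.0414
(527, 782, 3)
scene
[304.8076225  184.14337568] 551 mean [0.4681 0.1295 0.055 ] circ 0.4691 0.1304 0.0467
[265.04433498 252.04926108] 406 mean [ 0.4947 -0.1268  0.055 ] circ 0.4942 -0.1267 0.0324
(600, 585, 3)
```

View pics/top0c.png

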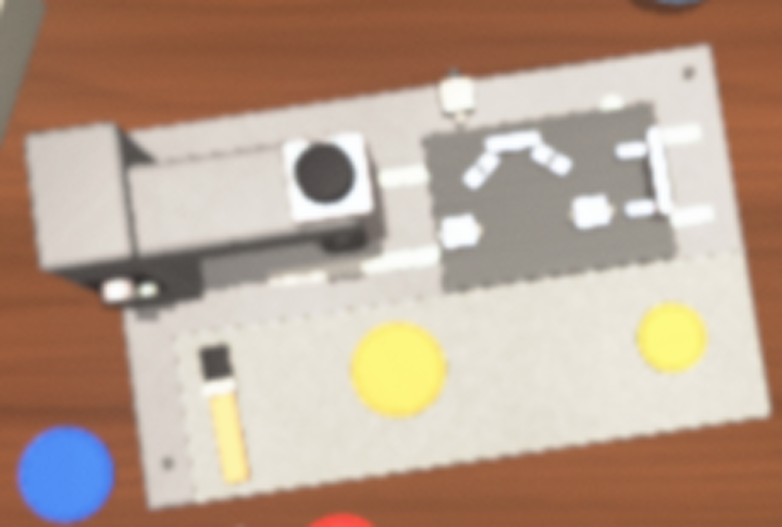

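View pics/scene0c.png

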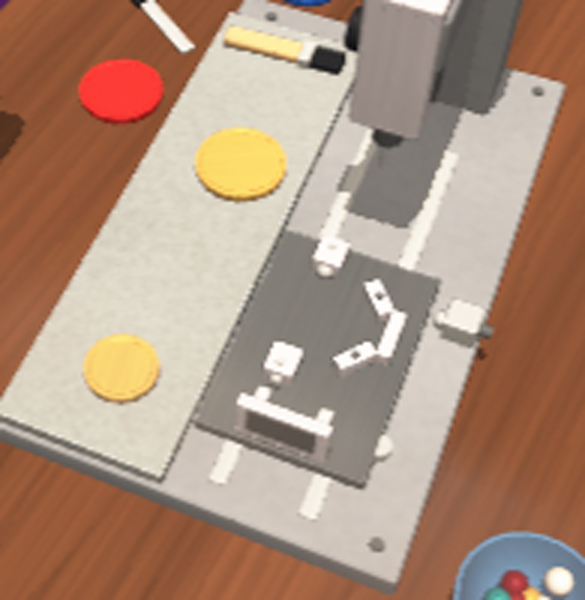

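Run:
```python
from h import *
pt=dict(np.load("pics/top0p.npz"));ps=dict(np.load("pics/scene0p.npz"))
T=lambda u,v,z:ray(pt,130+u/3.4,110+v/3.4,z)[:2]
S=lambda u,v,z:ray(ps,225+u/3,130+v/3,z)[:2]
def pr(n,a,b): print(n,a.round(4),b.round(4))
pr("deck near+y",T(443,292,.0435),S(287,234,.0435))
pr("deck near-y",T(675,257,.0435),S(197,423,.0435))
pr("deck far+y",T(423,137,.0435),S(439,280,.0435))
pr("deck far-y",T(650,104,.0435),S(363,485,.0435))
pr("block+y",T(460,228,.0635),S(331,248,.0635))
pr("block-y",T(592,209,.0635),S(284,354,.0635))
pr("plate top nearx",T(668,213,.0915),S(240,398,.0915))
pr("plate top farx",T(652,127,.0915),S(331,432,.0915))
pr("shelf near-y",T(770,415,.045),S(0,420,.045))
pr("shelf far-y",T(745,250,.045),S(163,477,.045))
pr("shelf near+y",T(195,500,.045),S(222,15,.045))
pr("shelf far+y",T(178,335,.045),S(350,70,.045))
# yaw by line fits on deck & shelf
for A,B in ((T(675,257,.0435),T(443,292,.0435)),(S(197,423,.0435),S(287,234,.0435)),(T(650,104,.0435),T(423,137,.0435)),(S(363,485,.0435),S(439,280,.0435)),(T(770,415,.045),T(195,500,.045))):
    d=B-A; print("yaw of y axis -90:",np.degrees(np.arctan2(-d[0],d[1])).round(2))
d=np.load("pics/top0.npy"); print(d[218,247],d[180,290])
```

```text
deck near+y [0.5394 0.0891] [0.5467 0.0833]
deck near-y [ 0.5705 -0.1319] [ 0.5775 -0.1349]
deck far+y [0.6893 0.1073] [0.6925 0.1077]
deck far-y [ 0.7189 -0.1109] [ 0.724  -0.1141]
block+y [0.5975 0.0718] [0.5956 0.0755]
block-y [ 0.6142 -0.0527] [ 0.6131 -0.0477]
plate top nearx [ 0.6048 -0.1214] [ 0.6095 -0.1196]
plate top farx [ 0.6856 -0.1081] [ 0.6875 -0.1092]
shelf near-y [ 0.4192 -0.2183] [ 0.432  -0.2198]
shelf far-y [ 0.5763 -0.1984] [ 0.5796 -0.1933]
shelf near+y [0.3451 0.3234] [0.3415 0.3134]
shelf far+y [0.501  0.3407] [0.5005 0.3086]
yaw of y axis -90: 8.01
yaw of y axis -90: 8.01
yaw of y axis -90: 7.73
yaw of y axis -90: 8.09
yaw of y axis -90: 7.8
1.4902502 1.505505
```

Run:
```python
from h import *
N=np.array([.6205,.013]);a=np.radians(8);R=np.array([[np.cos(a),-np.sin(a)],[np.sin(a),np.cos(a)]])
for n in("top","scene"):
    p=dict(np.load(f"pics/{n}0p.npz"));d=np.load(f"pics/{n}0.npy")
    v,u=np.mgrid[:420,:560]; c=np.stack([(u-p["cx"])/p["fx"]*d,(v-p["cy"])/p["fy"]*d,d],-1).reshape(-1,3)
    T=p["world_from_camera"]; W=c@T[:3,:3].T+T[:3,3]; L=np.c_[(W[:,:2]-N)@R,W[:,2]]; L=L[d.ravel()>0]
    k=(np.abs(L[:,0])<.12)&(L[:,1]>.05)&(L[:,1]<.5)
    for lo,hi in((.16,.2),(.2,.24),(.24,.28),(.28,.32),(.32,.5)):
        q=L[k&(L[:,2]>lo)&(L[:,2]<hi)]
        if len(q)<5: continue
        for y in np.arange(.05,.5,.05):
            s=q[(q[:,1]>y)&(q[:,1]<y+.05)]
            if len(s)>3: print(n,lo,round(y,2),len(s),"x",s[:,0].min().round(3),s[:,0].max().round(3),"y",s[:,1].min().round(3),s[:,1].max().round(3))
    k=(np.abs(L[:,0]+.15)<.09)&(L[:,1]>.15)&(L[:,1]<.4)&(L[:,2]>.052)&(L[:,2]<.075); 
    if k.sum(): print("brush",np.percentile(L[k],[2,98],axis=0).round(3))
```

```text
top 0.16 0.1 20 x -0.034 0.023 y 0.123 0.141
top 0.16 0.15 4 x -0.034 -0.032 y 0.181 0.186
top 0.16 0.3 55 x -0.05 0.063 y 0.312 0.348
top 0.16 0.35 5 x -0.044 -0.04 y 0.373 0.385
top 0.2 0.1 30 x -0.033 0.027 y 0.123 0.138
top 0.2 0.3 66 x -0.058 0.067 y 0.312 0.35
top 0.2 0.35 33 x -0.059 -0.04 y 0.35 0.385
top 0.24 0.1 66 x -0.05 0.026 y 0.123 0.149
top 0.24 0.15 70 x -0.049 -0.038 y 0.15 0.2
top 0.24 0.2 39 x -0.039 -0.038 y 0.202 0.249
top 0.24 0.25 42 x -0.04 -0.037 y 0.25 0.299
top 0.24 0.3 77 x -0.052 0.066 y 0.301 0.348
top 0.24 0.35 41 x -0.056 -0.04 y 0.35 0.383
top 0.28 0.1 160 x -0.039 0.031 y 0.123 0.15
top 0.28 0.15 272 x -0.04 0.036 y 0.151 0.2
top 0.28 0.2 524 x -0.039 0.037 y 0.2 0.25
top 0.28 0.25 517 x -0.039 0.036 y 0.25 0.3
top 0.28 0.3 631 x -0.042 0.071 y 0.3 0.35
top 0.28 0.35 402 x -0.042 0.068 y 0.35 0.389
top 0.32 0.1 140 x -0.032 0.027 y 0.124 0.15
top 0.32 0.15 223 x -0.032 0.028 y 0.15 0.186
top 0.32 0.3 172 x -0.04 0.067 y 0.313 0.35
top 0.32 0.35 173 x -0.039 0.066 y 0.35 0.385
brush [[-0.216  0.151  0.052]
 [-0.094  0.321  0.062]]
scene 0.16 0.1 185 
[... 440 characters left out ...]
scene 0.24 0.2 22 x 0.036 0.037 y 0.201 0.249
scene 0.24 0.25 23 x 0.036 0.037 y 0.251 0.298
scene 0.24 0.3 173 x 0.036 0.069 y 0.302 0.346
scene 0.24 0.35 10 x 0.068 0.069 y 0.353 0.383
scene 0.28 0.1 455 x -0.038 0.037 y 0.12 0.15
scene 0.28 0.15 93 x -0.032 0.037 y 0.15 0.2
scene 0.28 0.2 249 x -0.037 0.037 y 0.2 0.25
scene 0.28 0.25 371 x -0.038 0.037 y 0.25 0.3
scene 0.28 0.3 602 x -0.041 0.069 y 0.3 0.35
scene 0.28 0.35 158 x -0.04 0.069 y 0.35 0.39
scene 0.32 0.1 299 x -0.03 0.03 y 0.122 0.15
scene 0.32 0.15 161 x -0.03 0.03 y 0.15 0.183
scene 0.32 0.3 197 x -0.037 0.066 y 0.311 0.35
scene 0.32 0.35 161 x -0.035 0.064 y 0.35 0.383
brush [[-0.212  0.151  0.052]
 [-0.093  0.319  0.061]]
```

The large coaster is the brass disc at top (247,218) / scene (305,184). The smaller brass disc at top (327,209) is the small coaster. The blue disc (149,249) and red disc (230,275) on the bench are look-alikes. In the enlarged crops the disc at (398,370) is 93 px wide against 68 px for the one at (672,337), so it is the large one.

The nest frame has yaw 8°, with its origin at about (0.6205, 0.013). The shuttle is at about 0.016. I'll close the gripper, set yaw to 8° and move to the coaster's +y side.

```bash
python3 -m crank '[[0,0,0,0.062],[0.14,-0.22,0,0],[0.14,-0.22,0,0],[0.14,-0.22,0,0],[0.14,-0.22,0,0],[0.14,-0.22,0,0],[0.14,-0.22,0,0],[0.14,-0.22,0,0],[0.14,-0.22,0,0],[0.14,-0.22,0,0]]' 1
```

```text
time: 1.35
tool_pos: [0.3237, -0.1058, 0.2132]
ee_rot: [3.141, -0.0, 0.139]
wrist_force: [-0.0, -0.4, -0.4]
width: 0.0008
```

```bash
python3 -m crank '[[0.125,-0.202,0,0],[0.125,-0.202,0,0],[0.125,-0.202,0,0],[0.125,-0.202,0,0],[0.125,-0.202,0,0],[0.125,-0.202,0,0],[0.125,-0.202,0,0],[0,0,0,0],[0,0,0,0],[0,0,0,0]]'
python3 - <<'E'
from bench import robot
import cv2,numpy as np
from h import *
p=robot.camera_params("wrist");im,d=robot.snapshot("wrist");im=im[:,:,::-1].copy();cv2.imwrite("pics/w1.png",im)
discs(im,p,.055,(0,0,560,420))
p=robot.camera_params("top");im,d=robot.snapshot("top");im=im[:,:,::-1].copy();cv2.imwrite("pics/t1.png",im)
E
```

```text
time: 2.6
tool_pos: [0.4573, 0.1958, 0.2135]
ee_rot: [3.141, -0.0, 0.138]
wrist_force: [-0.7, 1.0, -0.0]
width: 0.0004
[339.94988959 189.23407508] 5887 mean [0.4691 0.132  0.055 ] circ 0.4677 0.1319 0.0447
[270.84912281 328.36491228] 285 mean [0.3005 0.18   0.055 ] circ 0.3004 0.1804 0.0419
[283.14840989 328.93992933] 283 mean [0.3016 0.1661 0.055 ] circ 0.3023 0.1664 0.0419
[227.07516651 387.51022835] 4204 mean [0.214 0.221 0.055] circ 0.2019 0.2515 0.2302
```

View pics/w1.png

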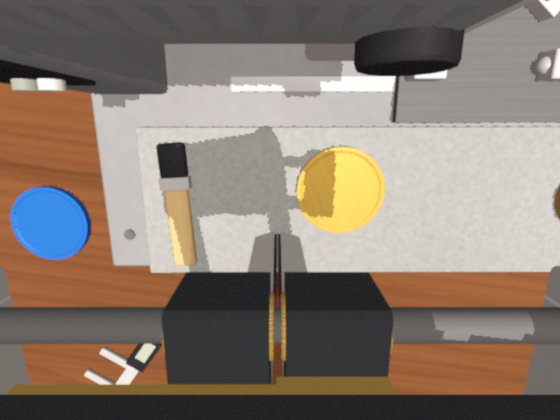

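Wrist view: the large coaster is at (340,189), the brush at (175,205), and the fist is at (278,240), to the coaster's +y side. I'll descend now.

```bash
python3 -m crank '[[0.008,-0.02,0.19,0],[0,0,0.19,0],[0,0,0.19,0],[0,0,0.15,0],[0,0,0.03,0],[0,0,0.02,0],[0,0,0.01,0],[0,0,0,0],[0,0,0,0],[0,0,0,0]]'
```

```text
time: 3.95
tool_pos: [0.4588, 0.2012, 0.0578]
ee_rot: [-3.142, -0.001, 0.139]
wrist_force: [0.2, -0.2, 1.5]
width: 0.0004
```

```bash
python3 -m crank '[[0,0,0.012,0],[0,0.05,0,0],[0,0.07,0,0],[0,0.08,0,0],[0,0.08,0,0],[0,0.08,0,0],[0,0.08,0,0],[0,0.08,0,0],[0,0.05,0,0],[0,0.02,0,0]]'
python3 - <<'E'
from bench import robot
from h import *
p=robot.camera_params("wrist");im,d=robot.snapshot("wrist");im=im[:,:,::-1].copy();cv2.imwrite("pics/w2.png",im)
discs(im,p,.055,(0,0,560,300))
E
```

```text
time: 5.2
tool_pos: [0.4752, 0.0838, 0.0553]
ee_rot: [-3.141, -0.0, 0.139]
wrist_force: [0.1, 2.9, 1.9]
width: 0.0001
[382.56711342 234.4668267 ] 14997 mean [0.493  0.0273 0.055 ] circ 0.4837 0.0283 0.0451
```

View pics/w2.png

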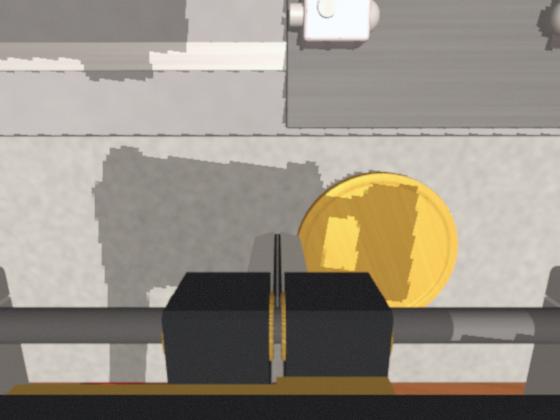

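Disc at (382,240), 34 mm short of the nest's line and still squarely on the fist. Continuing the push.

```bash
python3 -m crank '[[0,0.03,0,0],[0,0.04,0,0],[0,0.04,0,0],[0,0.03,0,0],[0,0.02,0,0],[0,0.01,0,0],[0,0,0,0],[0,-0.04,0,0],[0,-0.06,0,0],[0,0,0,0]]'
python3 - <<'E'
from bench import robot
from h import *
p=robot.camera_params("wrist");im,d=robot.snapshot("wrist");im=im[:,:,::-1].copy();cv2.imwrite("pics/w3.png",im)
discs(im,p,.055,(0,0,560,300))
E
```

```text
time: 6.5
tool_pos: [0.4764, 0.0711, 0.0547]
ee_rot: [3.141, 0.001, 0.141]
wrist_force: [-0.5, 0.2, -0.5]
width: 0.0005
[418.099308  237.7729756] 16474 mean [ 0.4955 -0.0048  0.055 ] circ 0.488 -0.0047 0.0453
```

View pics/w3.png

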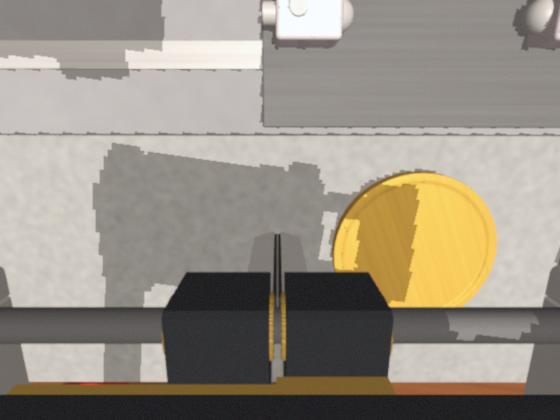

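Run:
```python
from bench import robot
from h import *
p=robot.camera_params("wrist")
N=np.array([.6205,.013]);a=np.radians(8);R=np.array([[np.cos(a),-np.sin(a)],[np.sin(a),np.cos(a)]])
for n,u,v,z in(("ballL",354,13,.0505),("ballR",526,15,.0505),("deck corner",262,127,.0435),("shelf edgeL",10,135,.045),("shelf edgeR",550,135,.045)):
    w=ray(p,u,v,z)[:2]; print(n,w.round(4),((w-N)@R).round(4))
o=robot.get_obs(); print((o["tool_pos"][:2]-N)@R, o["ee_rot"])
```

```text
ballL [0.6005 0.0504] [-0.0146  0.0398]
ballR [ 0.6113 -0.0311] [-0.0153 -0.0424]
deck corner [0.5417 0.0872] [-0.0677  0.0845]
shelf edgeL [0.5187 0.2199] [-0.072   0.2191]
shelf edgeR [ 0.5593 -0.066 ] [-0.0716 -0.0697]
[-0.13445755  0.07722997] [3.14099005e+00 6.19621220e-04 1.40804077e-01]
```

The balls in the wrist view confirm the nest line: gap 82 mm, mid at y ≈ -1 mm. The disc is on that line. I'll put the fork (44 mm opening) behind it.

```bash
python3 -m crank '[[0,0,-0.1,0],[0,0,-0.1,0],[-0.17,0.1,0,0],[-0.17,0.1,0,0],[0,0.1,0,0],[0,0.09,0,0],[0,0,0.1,0],[0,0,0.08,0],[0,0,0.02,0],[0,0,0,0]]' 0.064;  python3 - <<'E'
from bench import robot
from h import *
p=robot.camera_params("wrist");o=robot.get_obs();im,d=robot.snapshot("wrist");im=im[:,:,::-1].copy();cv2.imwrite("pics/w4.png",im)
discs(im,p,.055,(0,0,560,300))
N=np.array([.6205,.013]);a=np.radians(8);R=np.array([[np.cos(a),-np.sin(a)],[np.sin(a),np.cos(a)]])
print((o["tool_pos"][:2]-N)@R,o["width"],o["ee_rot"])
E
```

```text
time: 7.8
tool_pos: [0.4203, -0.0162, 0.0548]
ee_rot: [-3.142, 0.001, 0.14]
wrist_force: [-0.9, -0.0, 0.0]
width: 0.044
[272.00523334 121.13531912] 25414 mean [ 0.4892 -0.0048  0.055 ] circ 0.4862 -0.0051 0.0446
[505.50688929 142.607716  ] 12338 mean [ 0.4952 -0.1237  0.055 ] circ 0.4945 -0.1259 0.033
[-0.20235293 -0.00101683] 0.04399257881209038 [-3.14155325e+00  7.17043670e-04  1.39894033e-01]
```

View pics/w4.png

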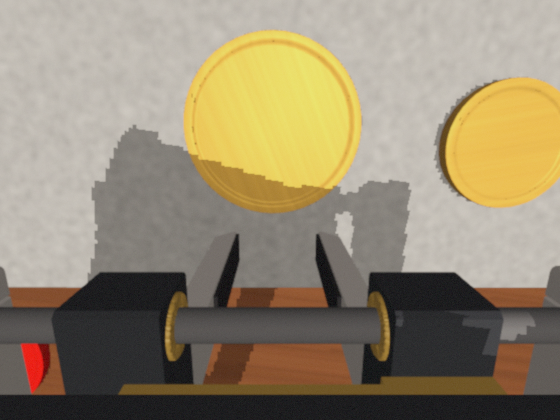

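The disc (272,121) is centred between the fork tips (238 and 318), and the small coaster (505,143) is clear. Pushing to just short of the balls.

```bash
python3 -m crank '[[0.04,0,0,0],[0.05,0,0,0],[0.06,0,0,0],[0.07,0,0,0],[0.07,0,0,0],[0.07,0,0,0],[0.07,0,0,0],[0.06,0,0,0],[0.03,0,0,0],[0.01,0,0,0]]';  python3 - <<'E'
from bench import robot
from h import *
p=robot.camera_params("wrist");o=robot.get_obs();im,d=robot.snapshot("wrist");im=im[:,:,::-1].copy();cv2.imwrite("pics/w5.png",im)
discs(im,p,.0535,(0,0,560,300))
N=np.array([.6205,.013]);a=np.radians(8);R=np.array([[np.cos(a),-np.sin(a)],[np.sin(a),np.cos(a)]])
print((o["tool_pos"][:2]-N)@R,o["width"],o["ee_rot"])
E
```

```text
time: 9.1
tool_pos: [0.5256, -0.0016, 0.0548]
ee_rot: [-3.142, 0.0, 0.139]
wrist_force: [-1.9, -0.1, 2.5]
width: 0.0442
[277.05951111 160.83166247] 23441 mean [0.5751 0.0045 0.0535] circ 0.5722 0.004 0.0452
[496.6889107  288.28164868] 1019 mean [ 0.5204 -0.1302  0.0535] circ 0.5197 -0.1311 0.0201
[-0.09599141 -0.00121302] 0.044177704811126886 [-3.14159054e+00  4.02813809e-04  1.39496239e-01]
```

View pics/w5.png

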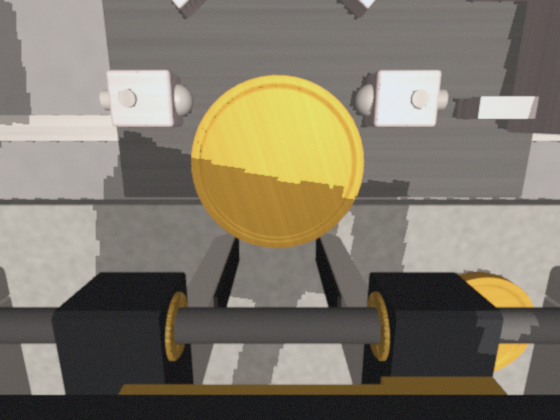

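```bash
python3 -m crank '[[0.025,0,0,0],[0.03,0,0,0],[0.03,0,0,0],[0.03,0,0,0],[0.03,0,0,0],[0.03,0,0,0],[0.03,0,0,0],[0.02,0,0,0],[0.01,0,0,0],[0,0,0,0]]';  python3 - <<'E'
from bench import robot
from h import *
p=robot.camera_params("wrist");o=robot.get_obs();im,d=robot.snapshot("wrist");im=im[:,:,::-1].copy();cv2.imwrite("pics/w6.png",im)
discs(im,p,.0535,(0,0,560,300))
N=np.array([.6205,.013]);a=np.radians(8);R=np.array([[np.cos(a),-np.sin(a)],[np.sin(a),np.cos(a)]])
print((o["tool_pos"][:2]-N)@R,o["width"],o["wrist_force"])
E
```

```text
time: 10.4
tool_pos: [0.5723, 0.0048, 0.0552]
ee_rot: [3.141, -0.001, 0.139]
wrist_force: [0.1, -0.2, 0.8]
width: 0.0442
[275.42460858 156.547226  ] 23504 mean [0.6238 0.012  0.0535] circ 0.621 0.0117 0.0451
[-0.04884671 -0.00137014] 0.04417051151510193 [ 0.10399302 -0.15727991  0.83479307]
```

View pics/w6.png

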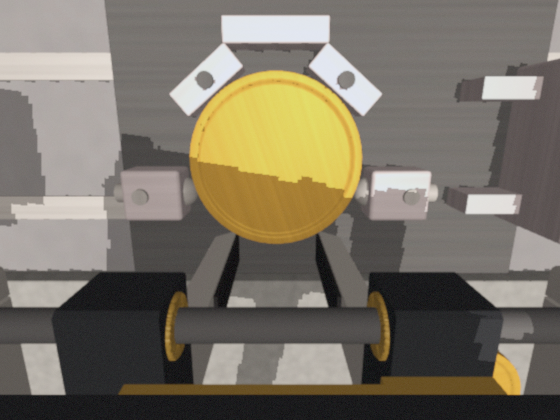

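Seated: the disc sits against both V stops (205,80) and (347,80), with both balls behind its widest part. A gentle 2–3 mm nudge will confirm it is solid.

```bash
python3 -m crank '[[0.004,0,0,0],[0.004,0,0,0],[0.003,0,0,0],[0.002,0,0,0],[0,0,0,0],[0,0,0,0],[0,0,0,0],[0,0,0,0],[0,0,0,0],[0,0,0,0]]'
```

```text
time: 11.7
tool_pos: [0.5742, 0.0052, 0.055]
ee_rot: [3.142, 0.001, 0.14]
wrist_force: [-3.7, -0.6, 2.0]
width: 0.0443
```

Firm (3.7 N back from the stops). Retracting, lifting, and heading to the push plate's outer side.

```bash
python3 -m crank '[[-0.1,0,0,0],[-0.15,0,0,0],[0,0,-0.19,0],[0,0,-0.19,0],[0,0.15,0,0],[0,0.22,0,0],[0,0.22,0,0],[0,0.2,0,0],[0,0.065,0,0],[0,0,0,0]]'
```

```text
time: 12.95
tool_pos: [0.5493, -0.1712, 0.1311]
ee_rot: [-3.141, -0.001, 0.138]
wrist_force: [-0.5, 1.4, 0.6]
width: 0.0441
```

```bash
python3 -m crank '[[0.1,0,0,0],[0.15,0,0,0],[0.15,0,0,0],[0.1,0,0,0],[0.01,0,0,0],[0,0,0,0],[0,0,0,0],[0,0,0,0],[0,0,0,0],[0,0,0,0]]' 1
python3 - <<'E'
from bench import robot
from h import *
p=robot.camera_params("wrist");o=robot.get_obs();im,d=robot.snapshot("wrist");im=im[:,:,::-1].copy();cv2.imwrite("pics/w7.png",im)
discs(im,p,.0535,(0,0,560,420))
im,d=robot.snapshot("scene");cv2.imwrite("pics/s7.png",cv2.resize(im[90:350,190:480,::-1],None,fx=2.2,fy=2.2))
N=np.array([.6205,.013]);a=np.radians(8);R=np.array([[np.cos(a),-np.sin(a)],[np.sin(a),np.cos(a)]])
print((o["tool_pos"][:2]-N)@R,o["width"],o["wrist_force"])
E
```

```text
time: 14.2
tool_pos: [0.6496, -0.157, 0.1312]
ee_rot: [3.141, -0.0, 0.139]
wrist_force: [0.1, -0.5, -0.1]
width: 0.0002
[516.68121281 186.11079626] 3529 mean [ 0.6967 -0.3362  0.0535] circ 0.6954 -0.3397 0.043
[ 57.40306736 217.63793103] 9976 mean [0.6227 0.0116 0.0535] circ 0.6218 0.0104 0.0466
[270.7340824 327.5093633] 267 mean [ 0.5491 -0.1666  0.0535] circ 0.5482 -0.1665 0.0316
[283.30859375 328.421875  ] 256 mean [ 0.5497 -0.1774  0.0535] circ 0.5493 -0.1776 0.0312
[514.51546392 363.21649485] 582 mean [ 0.5434 -0.3838  0.0535] circ 0.5364 -0.3843 0.0285
[226.26744186 387.52942572] 4214 mean [ 0.4829 -0.1353  0.0535] circ 0.4738 -0.113 0.1737
[519.37209302 387.77906977] 86 mean [ 0.519  -0.3962  0.0535] circ 0.5198 -0.3955 0.0086
[ 0.00519773 -0.17241075] 0.0001786824986021363 [ 0.14023348 -0.54262823 -0.11926222]
```

View pics/w7.png

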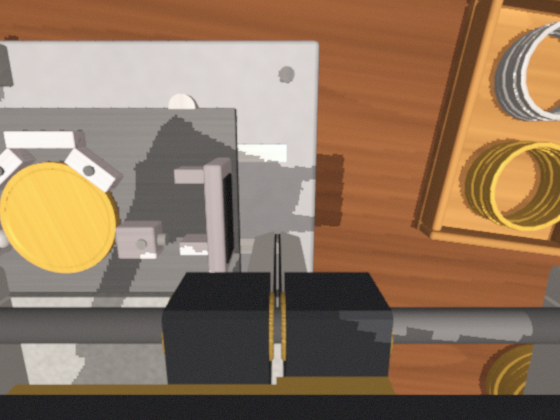

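View pics/s7.png

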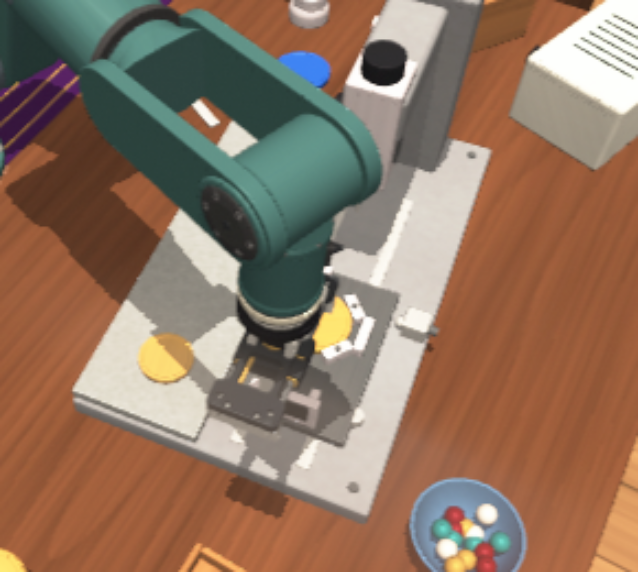

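The coaster is still seated at (57,217) and the fist is outside the plate face (about 235,215). Descending and starting the push.

```bash
python3 -m crank '[[0,0,0.15,0],[0,0,0.12,0],[0,0,0.025,0],[0,0,0,0],[0,-0.04,0,0],[0,-0.04,0,0],[0,-0.02,0,0],[0,-0.02,0,0],[0,-0.02,0,0],[0,0,0,0]]'
```

```text
time: 15.55
tool_pos: [0.6458, -0.1286, 0.0721]
ee_rot: [-3.141, 0.0, 0.14]
wrist_force: [0.3, 0.2, 0.3]
width: 0.0009
```

```bash
python3 -m crank '[[0,-0.03,0,0],[0,-0.04,0,0],[0,-0.05,0,0],[0,-0.06,0,0],[0,-0.06,0,0],[0,-0.06,0,0],[0,-0.06,0,0],[0,-0.05,0,0],[0,-0.04,0,0],[0,-0.02,0,0]]';  python3 - <<'E'
from bench import robot
from h import *
p=robot.camera_params("wrist");o=robot.get_obs();im,d=robot.snapshot("wrist");im=im[:,:,::-1].copy();cv2.imwrite("pics/w8.png",im)
discs(im,p,.0535,(0,0,560,300))
N=np.array([.6205,.013]);a=np.radians(8);R=np.array([[np.cos(a),-np.sin(a)],[np.sin(a),np.cos(a)]])
print((o["tool_pos"][:2]-N)@R,o["width"],o["wrist_force"])
E
```

```text
time: 16.8
tool_pos: [0.6327, -0.0353, 0.072]
ee_rot: [-3.141, 0.0, 0.14]
wrist_force: [-0.5, -1.9, -0.3]
width: 0.0004
[ 48.48142552 241.74564522] 11252 mean [0.6123 0.101  0.0535] circ 0.6097 0.1065 0.0443
[ 0.00535279 -0.04956057] 0.00044016796263936545 [-0.49481098 -1.90081422 -0.27545319]
```

View pics/w8.png

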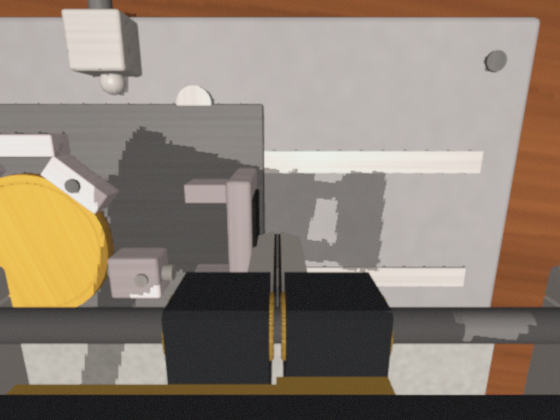

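In contact (1.9 N, sliding). About 55–60 mm remain.

```bash
python3 -m crank '[[0,-0.03,0,0],[0,-0.03,0,0],[0,-0.03,0,0],[0,-0.03,0,0],[0,-0.03,0,0],[0,-0.025,0,0],[0,-0.02,0,0],[0,0,0,0],[0,0,0,0],[0,0,0,0]]'
```

```text
time: 18.1
tool_pos: [0.6276, 0.001, 0.0721]
ee_rot: [3.139, -0.0, 0.139]
wrist_force: [1.5, -5.0, -0.6]
width: 0.0005
```

In the catch now (5 N). Continuing.

```bash
python3 -m crank '[[0,-0.015,0,0],[0,-0.015,0,0],[0,-0.015,0,0],[0,-0.015,0,0],[0,-0.01,0,0],[0,-0.01,0,0],[0,0,0,0],[0,0,0,0],[0,0,0,0],[0,0,0,0]]'
```

```text
time: 19.35
tool_pos: [0.6252, 0.0184, 0.072]
ee_rot: [3.142, 0.0, 0.139]
wrist_force: [-0.2, -0.5, 0.2]
width: 0.0003
```

Force dropped to zero, so it has snapped through. I'll feel for the stop.

```bash
python3 -m crank '[[0,-0.01,0,0],[0,-0.005,0,0],[0,-0.005,0,0],[0,0,0,0],[0,0,0,0],[0,0,0,0],[0,0,0,0],[0,0,0,0],[0,0,0,0],[0,0,0,0]]'
```

```text
time: 20.6
tool_pos: [0.6249, 0.0206, 0.0721]
ee_rot: [3.138, -0.0, 0.139]
wrist_force: [1.0, -4.7, -1.1]
width: 0.0004
```

```bash
python3 -m crank '[[0,-0.005,0,0],[0,-0.005,0,0],[0,-0.005,0,0],[0,0,0,0],[0,0,0,0],[0,0,0,0],[0,0,0,0],[0,0,0,0],[0,0,0,0],[0,0,0,0]]'
```

```text
time: 21.85
tool_pos: [0.6249, 0.0206, 0.0722]
ee_rot: [3.133, -0.0, 0.137]
wrist_force: [1.8, -10.1, -1.4]
width: 0.0002
```

No movement at 10 N, so it is against the stop. Backing off and clearing upward, then looking.

```bash
python3 -m crank '[[0,0.05,0,0],[0,0.15,0,0],[0,0.2,0,0],[0,0.2,-0.1,0],[-0.1,0.2,-0.2,0],[-0.15,0.2,-0.2,0],[-0.2,0.2,-0.1,0],[-0.2,0.2,0,0],[-0.2,0.2,0,0],[0,0,0,0]]';  python3 - <<'E'
from bench import robot
from h import *
o=robot.get_obs();print(o["wrist_force"])
for n,b,z in(("top",(130,110,360,265),3.4),("scene",(225,100,420,330),2.6)):
    im,d=robot.snapshot(n);im=im[:,:,::-1].copy();x0,y0,x1,y1=b
    discs(im,robot.camera_params(n),.0535,b)
    cv2.imwrite(f"pics/{n}9.png",cv2.resize(im[y0:y1,x0:x1],None,fx=z,fy=z,interpolation=cv2.INTER_CUBIC))
E
```

```text
time: 23.1
tool_pos: [0.499, -0.3165, 0.1913]
ee_rot: [-3.141, -0.0, 0.134]
wrist_force: [-0.3, -0.1, 0.3]
width: 0.0005
[-0.28406252 -0.06076693  0.33921024]
[242.6961326 181.0718232] 181 mean [0.5869 0.145  0.0535] circ 0.5922 0.1536 0.0396
[327.0390625  208.94140625] 256 mean [ 0.4938 -0.1247  0.0535] circ 0.4941 -0.1248 0.0293
[348.66176471 195.53823529] 340 mean [0.5977 0.1575 0.0535] circ 0.5996 0.1649 0.0457
[264.95577396 252.04668305] 407 mean [ 0.494  -0.1262  0.0535] circ 0.4936 -0.126 0.0324
```

View pics/top9.png

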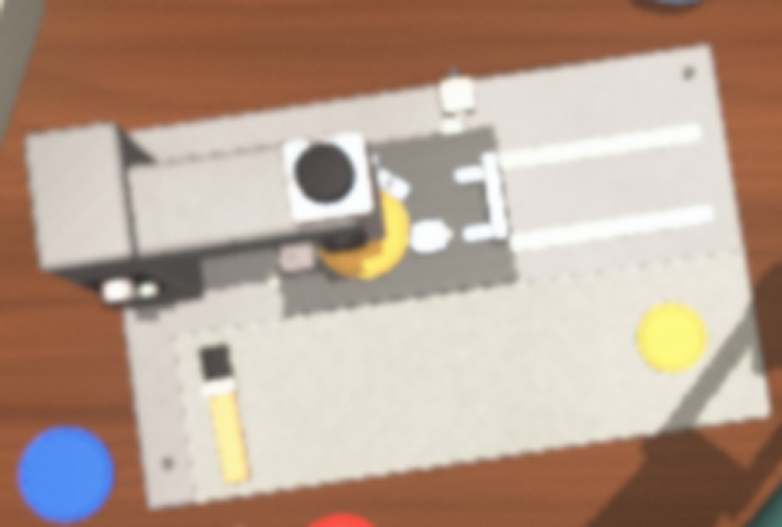

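View pics/scene9.png

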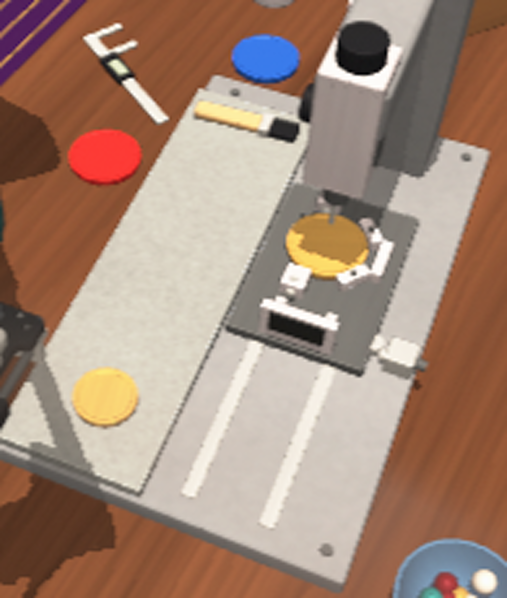

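Shuttle home: the deck edge moved about 156 mm, from an initial ~16 mm. The coaster centre measures (0.600, 0.165) against an expected nest position of (0.599, 0.1655), still against the V. The small coaster and brush haven't moved. Handing in.

Run:
```python
from bench import robot
print(robot.get_obs()["wrist_force"]); print(robot.close_job())
```

```text
[ 0.14504935  1.02755888 -0.05378874]
the job is handed in; nothing more can be done
None
```

The large coaster is seated in the nest and the shuttle table is fully home under the engraving head. I handed the job in at about 23 s of the 54 s allowed.

**Coaster:** I slid it along the shelf with the closed fingers. I then pushed it past the sprung balls with the fingers part open as a fork. The wrist picture showed it against both V stops, and a gentle nudge met 3.7 N, which fits solid contact.

**Shuttle:** I pushed the plate until the catch let go: the force rose to 5 N, then dropped to zero. After that it did not move at 10 N, so it is against its stop.

**Last checks:**
- The deck moved about 156 mm from an estimated start of 16 mm, which agrees with 170 mm to within camera accuracy.
- In the scene camera the coaster's centre was within about 1 mm of where the nest should be. The top camera could not confirm this, because the engraving head hides part of the coaster.
- The small coaster measured unmoved and the brush looked unmoved.
- I did not recheck the stack at the end. The arm only passed near it high up and felt no contact.
- The robot stood clear of everything when I handed in, and no check failed.

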